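# Seat the valve plate of a vacuum base on its pins and clip it

## Robot

A 6-joint arm with a two-finger parallel gripper is mounted at the origin on the work surface. World frame = base frame: x ahead of the robot, y to its left, z up, the work surface at z = 0. Lengths are in mm, angles in degrees, forces in N, time in s.
With the tool pointing down it reaches from about 350 to 875 mm from the base axis. Payload 4.2 kg.
Tool frame: the origin (TCP) lies midway between the tips of the shut fingers; the grasp point (between the pads) lies grip_point_offset behind it (grip_point_offset is the distance from the TCP to the grasp point, in mm); z points along the fingers, y is the line along which they close (so a half turn about z gives the same grasp; the last joint's range is limited). The gripper opens to 85 mm and grips with 20 to 120 N. Pads are 22 mm wide; open, the fingers measure 114 mm over their backs; the gripper's body (76 mm by 85 mm) begins 54 mm behind the grasp point. The pads swing forward as they close: fully open they stand 13 mm farther back than shut.
Start: joints at [85.061, 22.042, 0.453, 0, -68.411, -14.817], TCP at [211.222, 588.204, 198.512] pointing down, gripper open.
Joint ranges: [-179.83, 179.83], [-69.29, 118.12], [-61.27, 80.66], [-181.25, 117.63], [-171.15, -9.14], [-177.46, 177.46]. Speed limits (degrees/s): [159.86, 159.86, 180, 180, 180, 180].

## Interface

Orientations are given as a 3x3 rotation matrix whose columns are the frame's x, y, z axes.
In Python, from plant import * gives the robot as it stands.
- The arm moves only by the tool drive_tool, never from a script. Its argument "deltas" is a list that holds one entry, the list of rows, each a list of 4 numbers: the shift along the world's x, y, z in m, then the turn about the world's z in rad. In form: [[[x, y, z, yaw], ...]]. A call has 1 to 12 rows; each row is the pose to reach, as a shift and turn from the pose commanded when the call began; what a row does not reach only later rows make up. A row lasts 1/12 s, in which the tool goes at most 41.7 mm and 7.16 degrees, less where a joint would pass 70% of its speed; a pose out of reach is approached as far as the arm can. A call with a gripper value outside its range is refused whole. "gripper" is the closure, from -1 (fully open) to 1 (shut), so that 0 is half open, set as the call begins (left out, the last holds). The fingers move at their own pace and stop on an object; "newtons" is the grip in N (left out, the last holds). Time passes only in rows, so rows that repeat a pose let the fingers close. It gives the time, the measured TCP pose, the force, the opening and the grip force at its end, in the units of the state.
- get_obs(): the state, without advancing time (a new reading comes with each control period).
- snapshot(name): name is "side" or "top"; returns the picture (420x560x3 uint8, red, green, blue); there is no depth.
- camera_params(name): a dict with "fx", "fy", "cx", "cy" (pixels), "D" ([k1, k2, p1, p2, k3] as OpenCV has them; the pictures are not rectified), "R" (3x3) and "t" (3): a world point X has camera coordinates R X + t. Camera axes: x right, y down, z forward; pixel columns grow to the right and rows downward; lengths in mm; the calibration is good to about 2 mm. A picture is of the moment at which its call begins. camera_params takes no time and is no camera call.
- job_done(): hands the job in; it is judged then, once.
The state is a dict: "time_s": time; "joint_pos": joint angles; "dq": joint speeds; "effort": joint torques, N m; "tcp_pos": TCP position; "tool_rot": TCP orientation; "wrist_force": force on the tool from outside, world axes, zero at the start; "moment": the same for the moment, N m; "width": finger opening in mm; "grip_force": force on a finger pad.
Only numpy, scipy, OpenCV 4.12 (cv2) and the standard library are available. Lean on these libraries where they do the work, as an engineer would, in place of code of your own. Each camera call takes 0.05 s, during which the arm holds its last target. There are 200 camera calls.

## Task

The light grey valve plate lies tilted in the channel of the aluminium vacuum base, short of its two locating pins. With shut fingertips push it along the channel until both holes drop over the pins and it lies flat, then push the steel swing clip by its black post round over the plate as far as it goes. Only push: pinch and lift nothing, keep off the brass nozzle, and leave the beaker, jar and syringe where they are.

Things in the scene. Friction and masses are not known exactly. Their poses are not given: they have to be found in the camera images.
- base: Fixed aluminium block 240 (x) x 160 (y) x 25 mm high; origin at the centre of its underside, z up. Its +x is the way to push the plate (roughly away from the robot). On its top two steel guide strips, 8 mm wide, 8 mm high, x = -90 to +100 mm, inner faces at y = -53 and +53 mm, form a channel open at both ends. The bare top behind the plate is room for the fingers.
- pins (a point): Point on the base's top face (25 mm above the bench) midway between the two steel locating pins, at x = 50, y = 0 mm in the base's frame. The pins stand at y = -32 and +32 mm: 10 mm diameter, 6 mm high, upper half tapered to 5 mm.
- plate: Loose light grey plastic plate 120 (x) x 100 (y) x 8 mm, about 0.25 kg; origin at the centre of its underside, +x as the base's +x within a few degrees. 3 mm play each side in the channel. Its +x end rides on the pins, its -x (tail) edge rests on the base, so it starts tilted about 5 degrees. Seated it lies flat, origin at x = 35, y = 0, z = 25 mm in the base's frame, tail edge at x = -25, top at z = 33.
- holes (a point): Point on the plate's underside midway between its two through holes (12.5 mm diameter, at y = -32 and +32 mm from it), at x = +15, y = 0 in the plate's frame. It starts 10 to 30 mm short of pins. Pushed towards the base's +x at the middle of the tail edge (1 to 5 N) the plate slides until the holes drop over the pins, which then stop it.
- nozzle (a point): Top of the brass hose nozzle on the plate, at x = -20, y = 0, z = 32 mm in the plate's frame; 12 to 15 mm thick, its foot 20 mm across. Not to be touched.
- clip (a joint): Swing angle of the steel clip, rad: 0 = arm along the base's +x, clear of the plate; it grows as the arm swings clockwise seen from above towards the base's -y, over the plate; stop at 1.6. Stiff: about 1 N at the post moves it and it stays where it is left.
- clip_post (a point): Middle of the flat top of the clip's black finger post, which stands upright on the clip's arm 49 mm from the pivot: 12 mm diameter, 24 mm high, top 65 mm above the bench. The clip's arm is a flat steel bar 60 x 14 x 6 mm, its top 41 mm above the bench; it passes 2 mm above a seated plate.
- clip_pivot (a point): Point on the upright pivot axis of the clip, at the top of its arm (41 mm above the bench), at x = +80, y = +69 mm in the base's frame. A cap of 14 mm diameter stands 8 mm above it.
- beaker: Small glass beaker, 56 mm across, 65 mm high; origin at the centre of its underside. Leave it.
- jar: Small amber jar with a white cap, 44 mm across, 60 mm high; origin at the centre of its underside. Leave it.
- syringe: Plastic syringe lying flat, about 125 mm long along its x, 34 mm wide at the wings, 18 mm high; origin on the bench under its barrel. Leave it.
Mind the look-alikes: they are no part of the job. What is meant by the plate is not purple or red, and is the smaller of those in its own colour.

How it is judged (in metres and radians):
On the way, in this order (a step that is already met when the one before it is completed fails the run):
1. the plate's holes have dropped over both pins and it lies flat, the clip not yet over it (x of plate in the frame of base between 0.0315 and 0.0385 m and y of plate in the frame of base between -0.003 and 0.003 m and z of plate in the frame of base below 0.0265 m and angle between plate's own z axis and vertical below 0.03 rad and angle between the x axis of plate and the x axis of base, either way round below 0.06 rad and value of joint clip below 0.6 rad), for 0.2 s.
2. the clip is swung over the plate (value of joint clip above 1.4 rad), for 0.2 s.
At the end, for the whole second after the job is handed in: The plate is seated on both pins: origin within 3.5 mm along and 3 mm across of its place on the base, underside within 1.5 mm of the base's top, tilt under 0.03 rad, yaw within 0.06 rad; the clip's angle is over 1.4 rad; all at rest (x of plate in the frame of base between 0.0315 and 0.0385 m and y of plate in the frame of base between -0.003 and 0.003 m and z of plate in the frame of base below 0.0265 m and angle between plate's own z axis and vertical below 0.03 rad and angle between the x axis of plate and the x axis of base, either way round below 0.06 rad and value of joint clip above 1.4 rad and linear speed of plate below 0.01 m/s and velocity of joint clip below 0.05 rad/s); the robot touches nothing.
It fails at once if the plate is lifted (its underside's centre over 12 mm above the base's top) (z of plate in the frame of base above 0.037 m).
It fails at once if the plate is tipped up (over 0.3 rad) (angle between plate's own z axis and vertical above 0.3 rad).
It fails at once if the brass nozzle is touched (contact force between plate_c0 and the arm above 0.5 N or contact force between plate_c0 and the fingers above 0.5 N).
It fails at once if the beaker, jar or syringe is shifted by more than 15 mm (distance of any of beaker, jar, syringe from where it was at the start of the episode above 0.015 m).
It also fails if it takes over 51 s, if anything falls off the work surface, if the arm or the gripper's body presses on something with over 40 N, if the wrist force passes 120 N, or if a joint passes its speed limit or range.

## Working session

There is one attempt and no reset: what is moved stays moved. The work goes in short steps, Python scripts to look and compute and a tool call to move; the robot and the scene stay as the last step left them, time stands still between calls to the robot, and variables do not carry over. Pictures are saved under pics/ and viewed, at most 10 in all, crops included, and the job is handed in when it is done.

Besides the shell and the picture viewer there is one more tool, called by a JSON object that holds its "api" and its "payload", one argument or row to a line. drive_tool: Moves the arm, as the interface text tells. Its arguments: {"type":"object","properties":{"deltas":{"type":"array","items":{"type":"array","items":{"type":"array","items":{"type":"number"}}}},"gripper":{"type":"number"},"newtons":{"type":"number"}},"required":["deltas"]}

```bash
mkdir -p pics; python3 - <<'E'
from plant import *
import cv2
for n in ("side","top"):
    im=snapshot(n); cv2.imwrite(f"pics/{n}0.png",cv2.cvtColor(im,cv2.COLOR_RGB2BGR))
    print(n,camera_params(n))
o=get_obs(); print(o["time_s"],o["tcp_pos"],o["tool_rot"],o["width"])
E
```

```text
side {'fx': 510.75064914825106, 'fy': 510.75064914825106, 'cx': 277.51361916578827, 'cy': 208.26872238502634, 'D': array([-0.16886218,  0.        ,  0.        ,  0.        ,  0.        ]), 'R': array([[ 0.70412879, -0.71006805,  0.00245308],
       [-0.41966925, -0.41894076, -0.805212  ],
       [ 0.57278301,  0.56594347, -0.59298197]]), 't': array([-397.31512581,  325.6184605 ,  884.56268951])}
top {'fx': 409.92318433164354, 'fy': 409.92318433164354, 'cx': 276.5811681367042, 'cy': 214.15498462285456, 'D': array([-0.06027494,  0.        ,  0.        ,  0.        ,  0.        ]), 'R': array([[ 0.00376238, -0.99997003,  0.00676633],
       [-0.991559  , -0.0046075 , -0.12957434],
       [ 0.12960164, -0.00622171, -0.99154662]]), 't': array([ 20.56715564, 615.49713219, 805.22123277])}
0.1 [211.02893209 587.64367826 197.51248672] [[ 9.41102845e-01 -3.38119981e-01 -5.60385327e-04]
 [-3.38120417e-01 -9.41100786e-01 -1.97326705e-03]
 [ 1.39821947e-04  2.04652496e-03 -9.99997896e-01]] 85.57804107010381
```

View pics/top0.png

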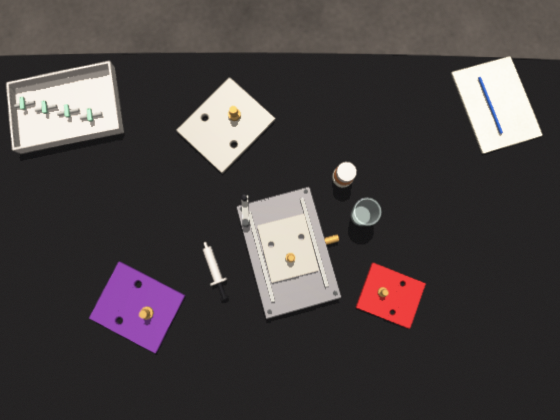

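View pics/side0.png

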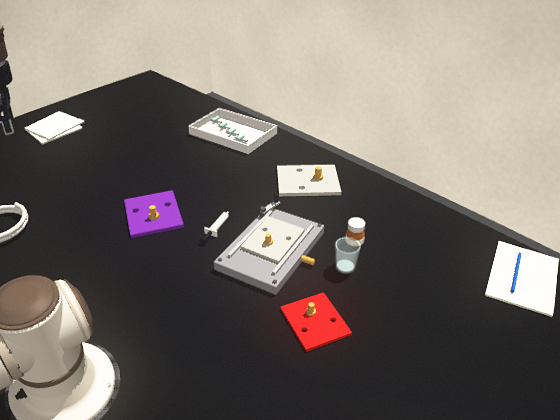

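The top view shows the base centred at about (289,252), with its +x pointing up and slightly left. The plate is in its channel at (287,248), and the clip is at (245,210).

Plate candidates:
- The light one in the channel at (287,248), which is the smaller in its colour.
- The larger light one at (226,125).
- The purple one at (137,307).
- The red one at (391,295).

The one in the channel fits the description. I'll confirm it in an enlarged crop and measure the base.

```bash
cat > h.py <<'E'
import numpy as np, cv2
from plant import *
def ray(n,px,z):
    c=camera_params(n);K=np.array([[c['fx'],0,c['cx']],[0,c['fy'],c['cy']],[0,0,1]])
    u=cv2.undistortPoints(np.array(px,float).reshape(-1,1,2),K,c['D']).reshape(-1,2)
    d=np.c_[u,np.ones(len(u))]@c['R']; o=-c['R'].T@c['t']
    return o+d*((z-o[2])/d[:,2])[:,None]
def proj(n,X):
    c=camera_params(n);K=np.array([[c['fx'],0,c['cx']],[0,c['fy'],c['cy']],[0,0,1]])
    return cv2.projectPoints(np.array(X,float).reshape(-1,1,3),cv2.Rodrigues(c['R'])[0],c['t'],K,c['D'])[0].reshape(-1,2)
E
python3 - <<'E'
from h import *
im=cv2.imread("pics/top0.png"); hsv=cv2.cvtColor(im,cv2.COLOR_BGR2HSV)
m=((hsv[...,2]>85)).astype(np.uint8); m[:, :232]=0;m[:,345:]=0;m[:180]=0;m[325:]=0
m=cv2.morphologyEx(m,cv2.MORPH_OPEN,np.ones((15,15)))
c=max(cv2.findContours(m,0,2)[0],key=cv2.contourArea)
r=cv2.minAreaRect(c);b=cv2.boxPoints(r);print("base box",b)
W=ray("top",b,25)[:,:2];print(W,np.linalg.norm(np.diff(W,axis=0),axis=1))
print("ctr",W.mean(0))
# plate: warm pale
f=im.astype(int); p=((f[...,2]>185)&(f[...,2]-f[...,0]>8)).astype(np.uint8);p[:,:250]=0;p[:,325:]=0;p[:205]=0;p[290:]=0
p=cv2.morphologyEx(p,cv2.MORPH_OPEN,np.ones((5,5)))
c=max(cv2.findContours(p,0,2)[0],key=cv2.contourArea);b=cv2.boxPoints(cv2.minAreaRect(c));print("plate",b)
W=ray("top",b,36)[:,:2];print(W,np.linalg.norm(np.diff(W,axis=0),axis=1))
cv2.imwrite("pics/crop.png",cv2.resize(im[180:325,225:365],None,fx=4,fy=4,interpolation=cv2.INTER_CUBIC))
E
```

```text
base box [[235.75322 204.61955]
 [312.44986 184.73523]
 [341.88043 298.25317]
 [265.1838  318.1375 ]]
[[ 637.20577027  109.07915481]
 [ 680.6602261   -52.79945362]
 [ 443.75815073 -111.73964119]
 [ 403.45591279   45.49237792]] [167.60958683 244.12402386 162.3150585 ]
ctr [541.27001497  -2.49189052]
plate [[248.58827 205.35295]
 [310.      190.00002]
 [329.35297 267.4118 ]
 [267.94122 282.7647 ]]
[[634.09297321  81.34365063]
 [667.16608731 -46.53114638]
 [506.70480643 -85.09135621]
 [475.35360495  40.14309745]] [132.08252945 165.02942902 129.09905583]
```

View pics/crop.png

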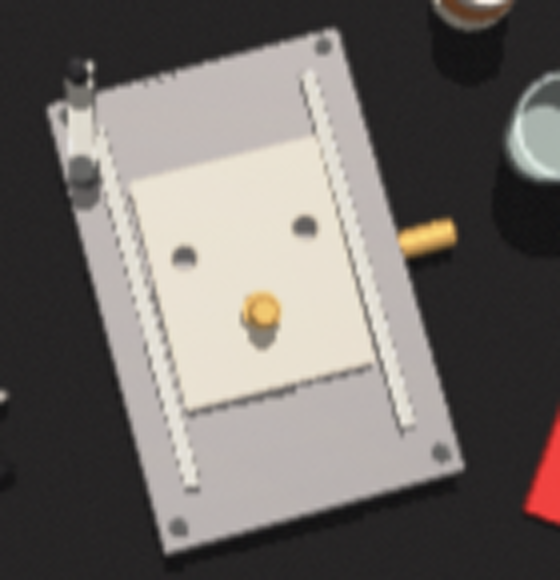

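The crop confirms it: a pale plate with two holes at crop (184,257) and (304,226) and the brass nozzle at (262,310), lying between the steel strips. Its tail edge runs from (188,411) to (371,365). The clip's cap is at (82,170) and its post at (80,72).

```bash
python3 - <<'E'
from h import *
cr=lambda a:np.array(a,float)/4+[225-.375,180-.375]
W=ray("top",cr([[48,107],[337,30],[463,468],[167,552]]),25)[:,:2]
M=np.array([[120,80],[120,-80],[-120,-80],[-120,80]],float)
# rigid Kabsch
mc=M.mean(0);wc=W.mean(0);U,S,Vt=np.linalg.svd((M-mc).T@(W-wc));R=(U@Vt).T
print("base",wc,"yaw",np.degrees(np.arctan2(R[1,0],R[0,0])),"res",W-(M@R.T+wc),S.sum()/ (M**2).sum())
print("ex",R[:,0],"ey",R[:,1])
np.savez("base.npz",R=R,c=wc)
B=lambda px,z:np.round((ray("top",cr(px),z)[:,:2]-wc)@R,1)
print("tail z33",B([[188,411],[371,365]],33)); print("front z42",B([[132,183],[314,137]],42))
print("holes z38",B([[184,257],[304,226]],38)); print("nozzle z63",B([[262,308]],63))
print("cap z49",B([[82,168]],49)); print("post z65",B([[80,70]],65))
# strips ends
print("strips z33",B([[309,72],[408,430],[193,488]],33))
o=get_obs();print((o["tcp_pos"][:2]-wc)@R)
side=cv2.imread("pics/side0.png")
print(proj("side",np.c_[M@R.T+wc,[25]*4]).round(1))
E
```

```text
base [540.12250388  -0.8983399 ] yaw 15.574020637538936 res [[-0.75966558 -1.20140492]
 [-1.73946797  0.57459778]
 [ 1.05582339  1.50289594]
 [ 1.44331016 -0.87608881]] 0.9883687317150119
ex [0.9632844  0.26848307] ey [-0.26848307  0.9632844 ]
tail z33 [[-52.7  49.5]
 [-55.1 -46.9]]
front z42 [[ 66.6  46.7]
 [ 64.9 -49.8]]
holes z38 [[ 23.3  30.9]
 [ 22.3 -32.7]]
nozzle z63 [[-12.8   0.5]]
cap z49 [[80.  69.1]]
post z65 [[126.1  56.8]]
strips z33 [[ 99.5 -57.6]
 [-91.8 -56. ]
 [-90.7  57.3]]
[-158.99713658  655.28939919]
[[266.6 205.9]
 [323.9 225. ]
 [275.1 287. ]
 [212.2 261.5]]
```

The measurements agree with the given sizes: the cap lands at (80,69) and the holes are 64 mm apart. The plate needs about 27 mm of push, and the clip stands at about 0.26 rad. Next I shut the fingers, travel high, and go down behind the tail with the tool x along the base x.

{"api": "drive_tool", "payload": {
  "deltas": [
    [[0.25,-0.611,0,0.617],[0.25,-0.611,0,0.617],[0.25,-0.611,0,0.617],[0.25,-0.611,0,0.617],[0.25,-0.611,0,0.617],[0.25,-0.611,0,0.617],[0.25,-0.611,0,0.617],[0.25,-0.611,0,0.617],[0.25,-0.611,0,0.617],[0.25,-0.611,0,0.617],[0.25,-0.611,0,0.617],[0.25,-0.611,0,0.617]]
  ],
  "gripper": 1,
  "newtons": 40
}}

```text
time_s: 1.1
tcp_pos: [400.5, 123.4, 198.6]
tool_rot: [[0.963, 0.27, 0.0], [0.27, -0.963, 0.0], [0.0, -0.0, -1.0]]
wrist_force: [0.4, 1.1, -0.3]
width: -0.4
grip_force: 0.0
```

{"api": "drive_tool", "payload": {
  "deltas": [
    [[0.06,-0.146,0,0],[0.06,-0.146,0,0],[0.06,-0.146,0,0],[0.06,-0.146,0,0],[0.06,-0.146,-0.03,0],[0.06,-0.146,-0.07,0],[0.06,-0.146,-0.11,0],[0.06,-0.146,-0.14,0],[0.06,-0.146,-0.15,0],[0.06,-0.146,-0.15,0],[0.06,-0.146,-0.15,0]]
  ]
}}

```text
time_s: 2.02
tcp_pos: [460.4, -20.7, 48.2]
tool_rot: [[0.963, 0.269, -0.001], [0.269, -0.963, -0.001], [-0.002, 0.0, -1.0]]
wrist_force: [0.6, 0.1, -0.1]
width: -0.1
grip_force: 0.0
```

```bash
python3 - <<'E'
from h import *
d=np.load("base.npz");o=get_obs();print(o["tcp_pos"],(o["tcp_pos"][:2]-d["c"])@d["R"],o["wrist_force"],grip_point_offset if 'grip_point_offset' in globals() else None)
s=cv2.cvtColor(snapshot("side"),cv2.COLOR_RGB2BGR)
t=cv2.cvtColor(snapshot("top"),cv2.COLOR_RGB2BGR)
f=lambda i:cv2.resize(i,(400,400),interpolation=cv2.INTER_CUBIC)
cv2.imwrite("pics/a.png",np.hstack([f(s[180:300,205:325]),f(t[190:320,230:360])]))
E
```

```text
[460.43395665 -20.70667142  48.1776391 ] [-82.0809363    2.31396905] [ 0.56831938  0.07071566 -0.1057005 ] 18.700000000000003
```

View pics/a.png

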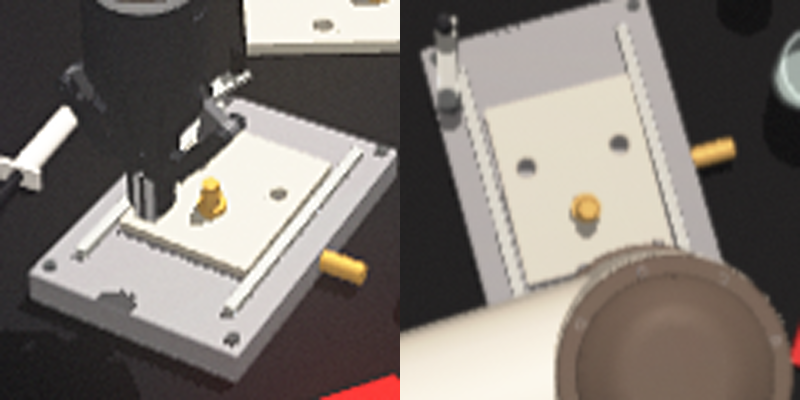

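The side crop shows the shut tip at about (150,215), hanging above the base behind the tail. The top crop shows the plate unmoved and the tail clear of the gripper. Next is lowering.

{"api": "drive_tool", "payload": {
  "deltas": [
    [[0,-0.002,-0.008,0],[0,-0.002,-0.014,0],[0,-0.002,-0.018,0],[0,-0.002,-0.0195,0],[0,-0.002,-0.0195,0],[0,-0.002,-0.0195,0]]
  ]
}}

```text
time_s: 2.62
tcp_pos: [460.6, -22.6, 29.0]
tool_rot: [[0.963, 0.269, -0.0], [0.269, -0.963, -0.0], [-0.0, 0.0, -1.0]]
wrist_force: [-0.9, 0.1, 0.1]
width: 0.4
grip_force: 0.0
```

{"api": "drive_tool", "payload": {
  "deltas": [
    [[0.0039,0.0011,-0.001,0],[0.0077,0.0021,-0.001,0],[0.0116,0.0032,-0.001,0],[0.0135,0.0038,-0.001,0],[0.0154,0.0043,-0.001,0],[0.0173,0.0048,-0.001,0],[0.0193,0.0054,-0.001,0],[0.0212,0.0059,-0.001,0],[0.0231,0.0064,-0.001,0],[0.0231,0.0064,-0.001,0]]
  ]
}}

```text
time_s: 3.45
tcp_pos: [484.2, -16.0, 28.1]
tool_rot: [[0.963, 0.269, 0.0], [0.269, -0.963, 0.0], [0.0, 0.0, -1.0]]
wrist_force: [-0.5, -0.8, -0.2]
width: -0.3
grip_force: 0.0
```

{"api": "drive_tool", "payload": {
  "deltas": [
    [[0.0019,0.0005,0,0],[0.0039,0.0011,0,0],[0.0058,0.0016,0,0],[0.0077,0.0021,0,0],[0.0096,0.0027,0,0],[0.0116,0.0032,0,0],[0.0135,0.0038,0,0],[0.0154,0.0043,0,0],[0.0154,0.0043,0,0],[0.0154,0.0043,0,0]]
  ]
}}

```text
time_s: 4.28
tcp_pos: [499.1, -11.8, 28.0]
tool_rot: [[0.963, 0.269, -0.0], [0.269, -0.963, -0.0], [-0.0, -0.0, -1.0]]
wrist_force: [-0.6, -0.0, -0.2]
width: -0.1
grip_force: 0.0
```

```bash
cat > look.py <<'E'
import sys
from h import *
d=np.load("base.npz");o=get_obs();print(o["time_s"],o["tcp_pos"],(o["tcp_pos"][:2]-d["c"])@d["R"],o["wrist_force"])
s=cv2.cvtColor(snapshot("side"),cv2.COLOR_RGB2BGR)
t=cv2.cvtColor(snapshot("top"),cv2.COLOR_RGB2BGR)
f=lambda i:cv2.resize(i,(400,400),interpolation=cv2.INTER_CUBIC)
cv2.imwrite(f"pics/{sys.argv[1]}.png",np.hstack([f(s[180:300,205:325]),f(t[190:320,230:360])]))
E
python3 look.py b
```

```text
4.2833 [499.09252153 -11.83177189  27.95109933] [-42.45898344   0.48385114] [-0.60404901 -0.02586678 -0.21498746]
```

View pics/b.png

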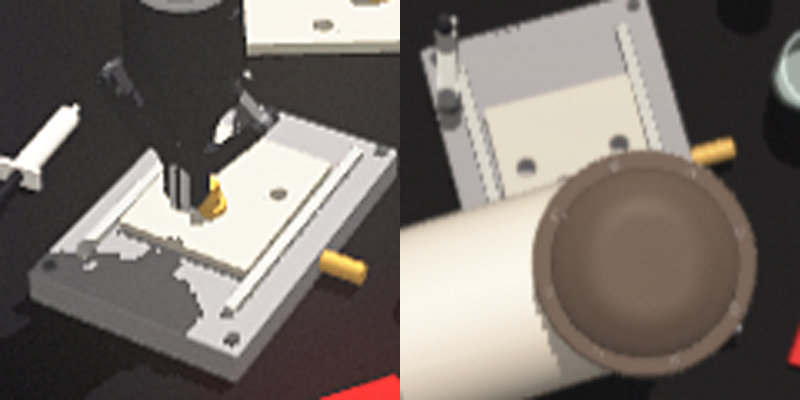

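The plate has not moved in either crop, although the tip should be past the tail. In the side crop the tip shows at about (185,212), near the nozzle. I'll compare that with where the reported TCP projects before moving further.

```bash
python3 - <<'E'
from h import *
d=np.load("base.npz");R,c=d["R"],d["c"];o=get_obs();T=o["tcp_pos"]
w=lambda x,y,z:np.r_[R@[x,y]+c,z]
P=[T,w(-53,50,33),w(-53,-50,33),w(-120,80,25),w(-120,-80,25),w(120,-80,25),w(-14,0,60)]
print(((proj("side",P)-[205,180])*400/120).round(0)); print(((proj("top",P)-[230,190])*400/130).round(0))
# side: tip pixel on z planes
px=np.array([[185,212]])*120/400+[205,180]
for z in (28,36,45,52): print(z,((ray("side",px,z)[:,:2]-c)@R).round(1))
# triangulate base corner front-right seen in side
px=np.array([[238,360],[122,225],[245,272],[210,182]])*.3+[205,180]
for p,z in zip(px,(25,33,33,60)): print(z,((ray("side",[p],z)[:,:2]-c)@R).round(1))
print(o["joint_pos"],o["width"])
E
```

```text
[[186. 241.]
 [116. 220.]
 [244. 269.]
 [ 24. 272.]
 [234. 357.]
 [396. 150.]
 [208. 181.]]
[[195. 250.]
 [128. 285.]
 [272. 244.]
 [111. 395.]
 [342. 330.]
 [244. -11.]
 [186. 207.]]
28 [[-17.5  16.3]]
36 [[-25.5  11.4]]
45 [[-34.6   5.8]]
52 [[-41.6   1.5]]
25 [[-121.3  -83.8]]
33 [[-55.2  43.5]]
33 [[-55.5 -52.1]]
60 [[-14.5  -2.2]]
[ 1.73070332e+01  2.15227801e+01 -2.94464524e+01 -3.01202622e-03
 -3.90461343e+01  8.82888123e+01] 0.016665414936449473
```

```bash
python3 - <<'E'
from h import *
s=cv2.cvtColor(snapshot("side"),cv2.COLOR_RGB2BGR)
cv2.imwrite("pics/c.png",cv2.resize(s[215:275,225:305],(800,600),interpolation=cv2.INTER_NEAREST))
print((proj("side",[get_obs()["tcp_pos"],[460.4,-20.7,48.2]])))
E
```

```text
[[260.84347538 252.15225916]
 [250.68182499 255.31997937]]
```

View pics/c.png

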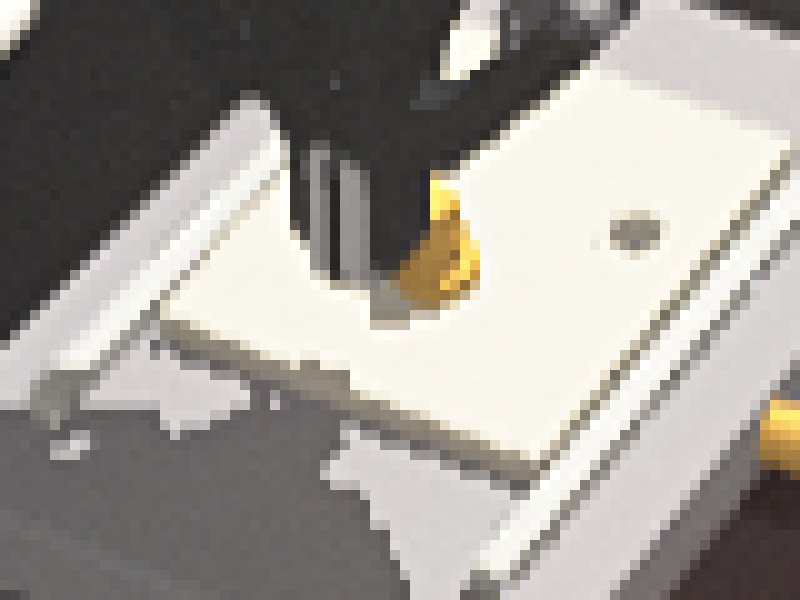

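The zoom shows the tip's near corner at about (360,280), i.e. image (261,243), roughly 10–13 px above the projected TCP. It is clear of the plate, just behind the nozzle. So the real fingertip is about 25 mm or more higher than the reported TCP. I'll back off behind the tail, then lower while watching the force.

{"api": "drive_tool", "payload": {
  "deltas": [
    [[-0.01,-0.003,0,0],[-0.02,-0.0056,0,0],[-0.03,-0.0084,0,0],[-0.0385,-0.0107,0,0],[-0.0385,-0.0107,0,0],[-0.0385,-0.0107,-0.004,0],[-0.0385,-0.0107,-0.008,0],[-0.0385,-0.0107,-0.012,0],[-0.0385,-0.0107,-0.012,0],[-0.0385,-0.0107,-0.012,0]]
  ]
}}

```text
time_s: 5.27
tcp_pos: [460.6, -22.6, 15.5]
tool_rot: [[0.963, 0.269, -0.001], [0.269, -0.963, -0.0], [-0.001, 0.0, -1.0]]
wrist_force: [-0.6, -1.5, -0.6]
width: 0.0
grip_force: 0.0
```

```bash
python3 - <<'E'
from h import *
d=np.load("base.npz");o=get_obs();print(o["time_s"],o["tcp_pos"],(o["tcp_pos"][:2]-d["c"])@d["R"],o["wrist_force"])
s=cv2.cvtColor(snapshot("side"),cv2.COLOR_RGB2BGR)
cv2.imwrite("pics/d.png",cv2.resize(s[215:275,215:295],(800,600),interpolation=cv2.INTER_CUBIC))
T=o["tcp_pos"]
print([((proj("side",[T+[0,0,k]])[0]-[215,215])*10).round() for k in (0,10,20,30)])
E
```

```text
5.2667 [460.57014042 -22.57698185  15.47405295] [-82.45189929   0.47576514] [-0.56148844 -1.49602106 -0.61169589]
[array([368., 518.]), array([366., 484.]), array([365., 450.]), array([364., 416.])]
```

View pics/d.png

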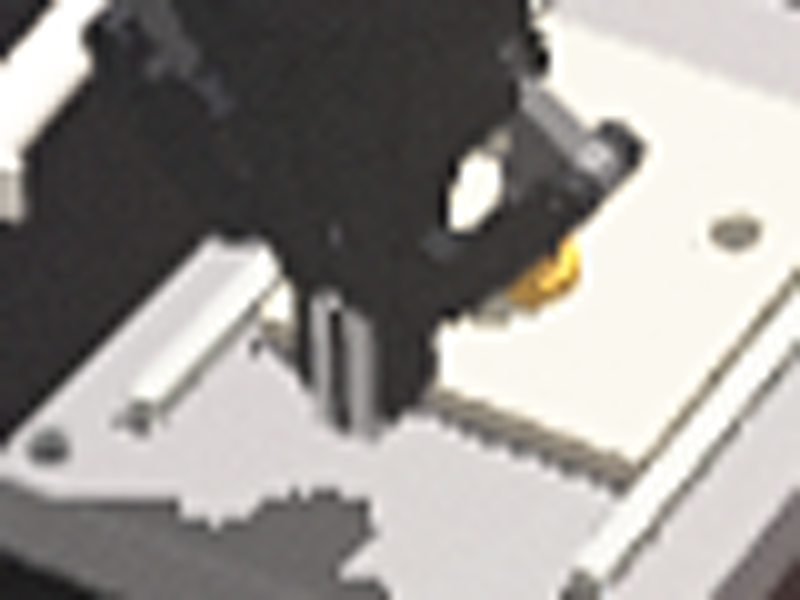

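The tip's lower edge is at about (355,430), which puts it roughly 27 mm above the reported TCP, or about 42 mm high. I'll keep lowering with force checks.

{"api": "drive_tool", "payload": {
  "deltas": [
    [[0,0,-0.003,0],[0,0,-0.006,0],[0,0,-0.008,0],[0,0,-0.009,0],[0,0,-0.01,0],[0,0,-0.01,0],[0,0,-0.01,0]]
  ]
}}

```text
time_s: 5.9
tcp_pos: [460.6, -22.6, 6.0]
tool_rot: [[0.963, 0.269, -0.0], [0.269, -0.963, -0.0], [-0.0, 0.0, -1.0]]
wrist_force: [-0.2, 0.3, 0.5]
width: 0.1
grip_force: 0.0
```

{"api": "drive_tool", "payload": {
  "deltas": [
    [[0,0,-0.001,0],[0,0,-0.002,0],[0,0,-0.003,0],[0,0,-0.003,0],[0,0,-0.003,0]]
  ]
}}

```text
time_s: 6.32
tcp_pos: [460.5, -22.6, 2.9]
tool_rot: [[0.963, 0.269, -0.0], [0.269, -0.963, -0.0], [-0.0, 0.0, -1.0]]
wrist_force: [0.1, 0.6, 0.4]
width: -0.1
grip_force: 0.0
```

{"api": "drive_tool", "payload": {
  "deltas": [
    [[0,0,-0.001,0],[0,0,-0.002,0],[0,0,-0.002,0],[0,0,-0.002,0]]
  ]
}}

```text
time_s: 6.65
tcp_pos: [460.5, -22.6, 0.9]
tool_rot: [[0.963, 0.269, -0.0], [0.269, -0.963, -0.0], [-0.0, 0.0, -1.0]]
wrist_force: [-0.6, -0.3, -0.2]
width: 0.0
grip_force: 0.0
```

{"api": "drive_tool", "payload": {
  "deltas": [
    [[0,0,-0.001,0],[0,0,-0.002,0],[0,0,-0.002,0],[0,0,-0.002,0]]
  ]
}}

```text
time_s: 6.98
tcp_pos: [460.5, -22.6, -1.1]
tool_rot: [[0.963, 0.269, -0.0], [0.269, -0.963, -0.0], [-0.0, 0.0, -1.0]]
wrist_force: [-0.5, 1.6, 0.6]
width: 0.1
grip_force: 0.0
```

{"api": "drive_tool", "payload": {
  "deltas": [
    [[0,0,-0.001,0],[0,0,-0.001,0],[0,0,-0.001,0],[0,0,-0.001,0]]
  ]
}}

```text
time_s: 7.32
tcp_pos: [460.5, -22.6, -2.0]
tool_rot: [[0.963, 0.269, -0.0], [0.269, -0.963, -0.0], [-0.0, 0.0, -1.0]]
wrist_force: [-1.1, -0.4, -0.1]
width: -0.0
grip_force: 0.0
```

{"api": "drive_tool", "payload": {
  "deltas": [
    [[0,0,-0.001,0],[0,0,-0.001,0],[0,0,-0.001,0],[0,0,-0.001,0]]
  ]
}}

```text
time_s: 7.65
tcp_pos: [460.5, -22.6, -3.0]
tool_rot: [[0.963, 0.269, -0.0], [0.269, -0.963, -0.0], [-0.0, 0.0, -1.0]]
wrist_force: [0.1, 0.1, -0.3]
width: 0.0
grip_force: 0.0
```

{"api": "drive_tool", "payload": {
  "deltas": [
    [[0,0,-0.001,0],[0,0,-0.001,0],[0,0,-0.001,0]]
  ]
}}

```text
time_s: 7.9
tcp_pos: [460.5, -22.6, -4.1]
tool_rot: [[0.963, 0.269, -0.0], [0.269, -0.963, -0.0], [-0.0, 0.0, -1.0]]
wrist_force: [-0.6, 0.2, -0.7]
width: -0.2
grip_force: 0.0
```

{"api": "drive_tool", "payload": {
  "deltas": [
    [[0,0,-0.001,0],[0,0,-0.001,0],[0,0,-0.001,0]]
  ]
}}

```text
time_s: 8.15
tcp_pos: [460.5, -22.6, -5.0]
tool_rot: [[0.963, 0.269, -0.0], [0.269, -0.963, -0.0], [-0.0, 0.0, -1.0]]
wrist_force: [-0.2, -0.8, 0.3]
width: 0.2
grip_force: 0.0
```

```bash
python3 - <<'E'
from h import *
o=get_obs();print(o["time_s"],o["tcp_pos"],o["wrist_force"])
s=cv2.cvtColor(snapshot("side"),cv2.COLOR_RGB2BGR)
cv2.imwrite("pics/e.png",cv2.resize(s[215:275,215:295],(800,600),interpolation=cv2.INTER_CUBIC))
E
```

```text
8.15 [460.53590002 -22.57914682  -5.03416836] [-0.23459419 -0.7941814   0.28249374]
```

View pics/e.png

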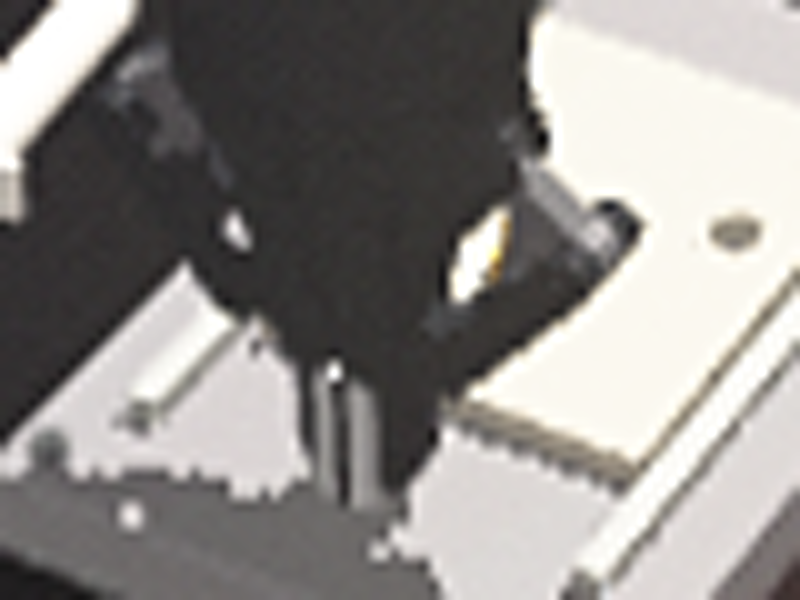

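The tip's near edge is at about (355,505), close to where the base top should project (~510), so the tip is 1–2 mm above the base and the plate is intact. Next is the push.

{"api": "drive_tool", "payload": {
  "deltas": [
    [[0.0039,0.0011,0,0],[0.0077,0.0021,0,0],[0.0116,0.0032,0,0],[0.0135,0.0038,0,0],[0.0154,0.0043,0,0],[0.0173,0.0048,0,0],[0.0193,0.0054,0,0],[0.0212,0.0059,0,0],[0.0231,0.0064,0,0],[0.025,0.007,0,0],[0.027,0.0075,0,0],[0.027,0.0075,0,0]]
  ]
}}

```text
time_s: 9.2
tcp_pos: [488.4, -14.8, -5.1]
tool_rot: [[0.963, 0.269, 0.001], [0.269, -0.963, 0.0], [0.001, 0.0, -1.0]]
wrist_force: [-1.2, -0.6, -1.7]
width: -0.2
grip_force: 0.5
```

```bash
cat > m.py <<'E'
from h import *
d=np.load("base.npz");R,c=d["R"],d["c"];o=get_obs()
print(o["time_s"],o["tcp_pos"],((o["tcp_pos"][:2]-c)@R).round(1),o["wrist_force"])
im=snapshot("top").astype(int)
# front edge profile of the pale plate: sample along base x at several y on z=38
for y in (-35,-20,20,35):
    xs=np.arange(40,115,.5); P=proj("top",[np.r_[R@[x,y]+c,36] for x in xs])
    v=cv2.remap(im.astype(np.float32),P[:,0].astype(np.float32).reshape(1,-1),P[:,1].astype(np.float32).reshape(1,-1),1)[0]
    g=v[:,0]-v[:,2]; h=(np.median(g[-20:])+np.percentile(g[:60],80))/2
    print(y,"front x",xs[np.where(g>h)[0].max()], end="; ")
print()
E
python3 m.py
```

```text
9.2 [488.36666358 -14.83377551  -5.05935534] [-53.6   0.5] [-1.22597988 -0.56080508 -1.69086894]
-35 front x 76.5; -20 front x 76.5; 20 front x 77.0; 35 front x 77.5;
```

{"api": "drive_tool", "payload": {
  "deltas": [
    [[0.0014,0.0004,0,0],[0.0029,0.0008,0,0],[0.0043,0.0012,0,0],[0.0058,0.0016,0,0],[0.0072,0.002,0,0],[0.0087,0.0024,0,0],[0.0101,0.0028,0,0],[0.0116,0.0032,0,0],[0.013,0.0036,0,0],[0.0144,0.004,0,0],[0.0144,0.004,0,0],[0.0144,0.004,0,0]]
  ]
}}

```text
time_s: 10.25
tcp_pos: [502.6, -10.9, -4.8]
tool_rot: [[0.963, 0.269, 0.001], [0.269, -0.963, 0.0], [0.001, 0.0, -1.0]]
wrist_force: [-0.6, -0.7, -0.5]
width: -0.0
grip_force: 0.4
```

```bash
python3 m.py
```

```text
10.25 [502.62973245 -10.85095526  -4.81327944] [-38.8   0.5] [-0.62473301 -0.7136063  -0.49947673]
-35 front x 91.0; -20 front x 91.5; 20 front x 92.0; 35 front x 92.5;
```

{"api": "drive_tool", "payload": {
  "deltas": [
    [[0.0005,0.0001,0,0],[0.001,0.0003,0,0],[0.0014,0.0004,0,0],[0.0019,0.0005,0,0],[0.0019,0.0005,0,0],[0.0019,0.0005,0,0]]
  ]
}}

```text
time_s: 10.8
tcp_pos: [505.1, -10.2, -4.7]
tool_rot: [[0.963, 0.269, 0.002], [0.269, -0.963, 0.0], [0.002, 0.0, -1.0]]
wrist_force: [0.3, -0.7, 0.8]
width: 0.1
grip_force: 0.0
```

{"api": "drive_tool", "payload": {
  "deltas": [
    [[0.0005,0.0001,0,0],[0.001,0.0003,0,0],[0.001,0.0003,0,0],[0.001,0.0003,0,0]]
  ]
}}

```text
time_s: 11.13
tcp_pos: [505.1, -10.2, -4.9]
tool_rot: [[0.963, 0.269, 0.0], [0.269, -0.963, 0.0], [0.0, 0.0, -1.0]]
wrist_force: [-0.8, 0.3, -0.3]
width: 0.2
grip_force: 0.0
```

```bash
python3 m.py
```

```text
11.1333 [505.12982762 -10.18245113  -4.94894357] [-36.2   0.5] [-0.80895246  0.3385515  -0.33472532]
-35 front x 95.0; -20 front x 95.0; 20 front x 95.0; 35 front x 95.0;
```

{"api": "drive_tool", "payload": {
  "deltas": [
    [[0.0005,0.0001,0,0],[0.001,0.0003,0,0],[0.0015,0.0004,0,0],[0.0019,0.0005,0,0],[0.0019,0.0005,0,0],[0.0019,0.0005,0,0]]
  ]
}}

```text
time_s: 11.68
tcp_pos: [506.1, -9.9, -5.1]
tool_rot: [[0.963, 0.269, -0.001], [0.269, -0.963, -0.0], [-0.001, -0.0, -1.0]]
wrist_force: [-1.4, 0.3, 0.7]
width: -0.3
grip_force: 0.9
```

```bash
python3 m.py
```

```text
11.6833 [506.12977558  -9.94834806  -5.12730807] [-35.2   0.4] [-1.39124786  0.315317    0.69474989]
-35 front x 94.5; -20 front x 94.5; 20 front x 95.0; 35 front x 95.0;
```

The plate stopped moving while the finger still pressed: its front edge reads 95 mm (seated value 95) with no yaw. I'll back off, go up and check it.

{"api": "drive_tool", "payload": {
  "deltas": [
    [[-0.005,-0.0014,0,0],[-0.0145,-0.004,0,0],[-0.0145,-0.004,0,0],[-0.0145,-0.004,0.03,0],[-0.0145,-0.004,0.07,0],[-0.03,-0.004,0.11,0],[-0.06,-0.004,0.15,0],[-0.09,-0.004,0.17,0],[-0.09,-0.004,0.17,0],[-0.09,-0.004,0.17,0]]
  ]
}}

```text
time_s: 12.57
tcp_pos: [416.5, -13.5, 167.2]
tool_rot: [[0.963, 0.27, 0.006], [0.27, -0.963, 0.002], [0.006, -0.001, -1.0]]
wrist_force: [0.5, 0.0, -0.0]
width: 0.0
grip_force: 0.0
```

```bash
python3 m.py; python3 look.py f; python3 - <<'E'
from h import *
d=np.load("base.npz");R,c=d["R"],d["c"]
for b in [(142,95),(131.9,73.8),(131.6,61.3),(127,46.4),(118.2,33.5),(106,23.8),(96.6,19.5),(92,19)]: print(b,(R@b+c).round(1))
E
```

```text
12.5667 [416.45275531 -13.54152867 167.18471893] [-122.5   21. ] [ 0.53665918  0.02098598 -0.01354731]
-35 front x 95.0; -20 front x 95.0; 20 front x 95.0; 35 front x 95.0; 
12.6167 [416.73084665 -13.61861783 165.78750781] [-122.27643813   20.87532569] [ 0.31764107  0.22214181 -0.52164604]
(142, 95) [651.4 128.7]
(131.9, 73.8) [647.4 105.6]
(131.6, 61.3) [650.4  93.5]
(127, 46.4) [650.   77.9]
(118.2, 33.5) [645.   63.1]
(106, 23.8) [635.8  50.5]
(96.6, 19.5) [627.9  43.8]
(92, 19) [623.6  42.1]
```

View pics/f.png

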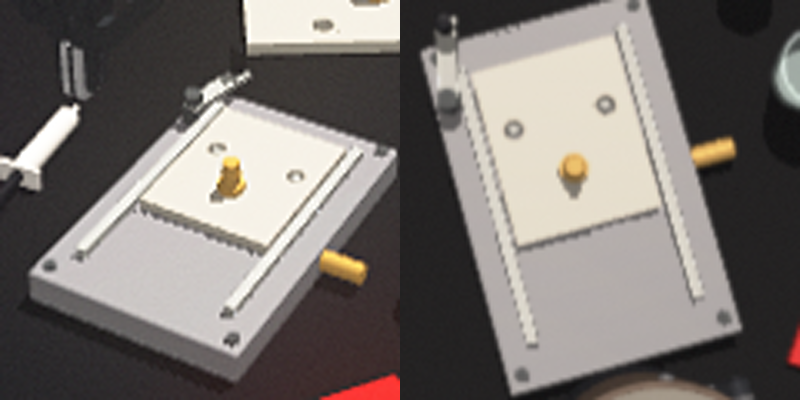

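Seated: both crops show the steel pins inside the holes (top crop at about (513,129) and (606,104)) and the plate flat, with the clip still aside. Next I go to the clip's outer side.

{"api": "drive_tool", "payload": {
  "deltas": [
    [[0.235,0.142,0,0],[0.235,0.142,0,0],[0.235,0.142,0,0],[0.235,0.142,0,0],[0.235,0.142,0,0],[0.235,0.142,0,0],[0.235,0.142,0,0],[0.235,0.142,0,0],[0.235,0.142,0,0],[0.235,0.142,-0.03,0],[0.235,0.142,-0.06,0],[0.235,0.142,-0.06,0]]
  ]
}}

```text
time_s: 13.72
tcp_pos: [646.3, 126.1, 97.2]
tool_rot: [[0.964, 0.267, -0.015], [0.267, -0.964, -0.004], [-0.015, -0.0, -1.0]]
wrist_force: [-1.3, -0.8, -2.5]
width: 0.1
grip_force: 0.0
```

{"api": "drive_tool", "payload": {
  "deltas": [
    [[0,0,-0.03,0],[0,0,-0.06,0],[0,0,-0.075,0],[0,0,-0.084,0],[0,0,-0.084,0],[0,0,-0.084,0]]
  ]
}}

```text
time_s: 14.22
tcp_pos: [652.4, 128.1, 22.0]
tool_rot: [[0.963, 0.269, 0.001], [0.269, -0.963, -0.0], [0.001, 0.0, -1.0]]
wrist_force: [0.1, -0.3, 0.1]
width: -0.1
grip_force: 0.0
```

```bash
python3 look.py g
```

```text
14.2167 [652.4031567  128.1037936   22.01339775] [142.79309052  94.12028869] [ 0.13826671 -0.25756656  0.11451052]
```

View pics/g.png

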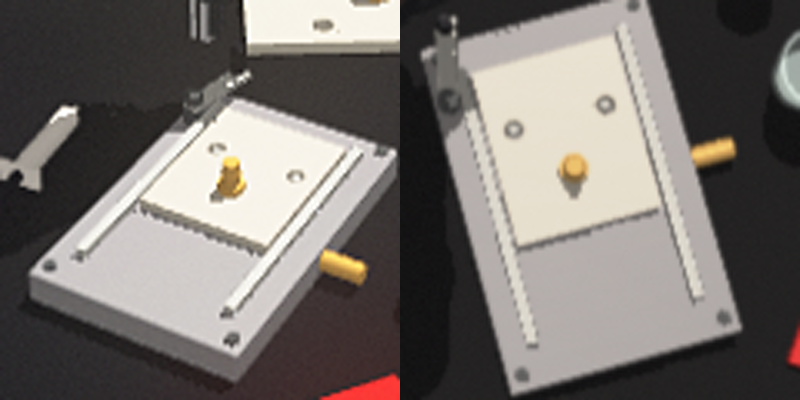

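The side crop shows the tip at about (203,38), clear beyond the clip, and the clip and plate are unmoved. I'll check its height by ray.

```bash
python3 - <<'E'
from h import *
d=np.load("base.npz");R,c=d["R"],d["c"]
for z in (35,45,55,65): print(z,((ray("side",[[203*.3+205,39*.3+180]],z)[:,:2]-c)@R).round(1))
E
```

```text
35 [[161.3 106.1]]
45 [[148.8  98.6]]
55 [[136.3  91.2]]
65 [[123.8  83.8]]
```

{"api": "drive_tool", "payload": {
  "deltas": [
    [[-0.002,-0.008,-0.004,0],[-0.005,-0.016,-0.004,0],[-0.005,-0.0225,-0.004,0],[-0.0035,-0.0285,-0.004,0],[-0.002,-0.0346,-0.004,0],[-0.002,-0.04,-0.004,0],[-0.0022,-0.045,-0.004,0],[-0.0024,-0.0502,-0.004,0],[-0.004,-0.055,-0.004,0],[-0.0055,-0.06,-0.004,0],[-0.0074,-0.065,-0.004,0],[-0.0074,-0.065,-0.004,0]]
  ]
}}

```text
time_s: 15.32
tcp_pos: [643.8, 62.2, 17.0]
tool_rot: [[0.963, 0.268, -0.001], [0.268, -0.963, -0.0], [-0.001, 0.0, -1.0]]
wrist_force: [0.8, 0.2, 0.4]
width: 0.1
grip_force: 0.0
```

{"api": "drive_tool", "payload": {
  "deltas": [
    [[-0.003,-0.004,0,0],[-0.006,-0.0085,0,0],[-0.0092,-0.0126,0,0],[-0.013,-0.016,0,0],[-0.0171,-0.0193,0,0],[-0.0192,-0.02,0,0],[-0.0192,-0.02,0,0]]
  ]
}}

```text
time_s: 15.9
tcp_pos: [628.2, 44.2, 17.6]
tool_rot: [[0.963, 0.269, 0.008], [0.269, -0.963, 0.002], [0.008, -0.0, -1.0]]
wrist_force: [7.4, 1.9, -4.0]
width: -0.0
grip_force: 3.5
```

The force is 7.6 N along the base +x at TCP x ≈ 97, so the clip is against its stop. I'll back off, lift away and verify numerically.

{"api": "drive_tool", "payload": {
  "deltas": [
    [[0.008,0.0022,0,0],[0.02,0.0056,0,0],[0.03,0.008,0,0],[0.03,0.008,0.03,0],[0.03,0.008,0.07,0],[0.03,0.04,0.11,0],[0.03,0.08,0.14,0],[0.03,0.12,0.14,0],[0.03,0.16,0.14,0],[0.03,0.18,0.14,0],[0.03,0.18,0.14,0],[0.03,0.18,0.14,0]]
  ]
}}

```text
time_s: 16.9
tcp_pos: [654.1, 224.5, 156.3]
tool_rot: [[0.962, 0.272, -0.002], [0.272, -0.962, -0.001], [-0.003, 0.001, -1.0]]
wrist_force: [0.0, 0.4, -1.0]
width: -0.0
grip_force: 0.0
```

```bash
python3 m.py; python3 - <<'E'
from h import *
d=np.load("base.npz");R,c=d["R"],d["c"]
im=snapshot("top"); cv2.imwrite("pics/h.png",im[...,::-1])
# post: dark blob over pale plate near pivot+49 at angle ~1.6
g=im.max(2); w=lambda x,y,z:np.r_[R@[x,y]+c,z]
p=proj("top",[w(78.6,20,65)])[0]; print("expected post px",p)
x0,y0=(p-12).astype(int); s=g[y0:y0+25,x0:x0+25]
n,l,st,ce=cv2.connectedComponentsWithStats((s<70).astype(np.uint8))
for k in range(1,n):
    q=ce[k]+[x0,y0]; b=((ray("top",[q],62)[:,:2]-c)@R)[0]
    print(st[k,4],q,b,"theta",np.arctan2(69-b[1],b[0]-80),"r",np.hypot(b[0]-80,b[1]-69))
E
```

```text
16.9 [654.14598095 224.4696388  156.25263407] [170.3 186.5] [ 0.03962889  0.42131171 -0.96088511]
-35 front x 95.0; -20 front x 95.5; 20 front x 96.0; 35 front x 95.5; 
expected post px [268.49677075 214.94460894]
17 [268.41176471 216.11764706] [76.738174   20.72276082] theta 1.6382582661218645 r 48.387305483328326
```

The clip's post sits at its stop (about 1.6 rad) and the plate is still seated, so I'll hand in.

```bash
python3 -c "
from plant import *
print(job_done())"
```

```text
the job is handed in; nothing more can be done
None
```

The plate is seated flat on both pins and the clip is swung over it to its stop at about 1.6 rad. The arm is clear of everything, and the job was handed in at about 17 s; no verdict came back.

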